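# Change the test coupon in the curing jig

### The job

Change the test coupon in the curing jig: first park both hold-down bars on the black rubber mat, then lay the cured red-brown coupon lengthways and centred on the green stand, and after that lay the fresh white coupon from the yellow stand in its place in the jig. Then put each bar back across the jig exactly where it was at the start, so that red and blue are on the same sides as before. Leave the tape measure and the black-capped pen where they are.

Things in the scene. Friction and masses are not known exactly. Their poses are not given: they have to be found in the camera images.
- bar_red_grip (a point): Steel hold-down bar, 170 (x) x 20 (y) x 14 mm, about 0.22 kg, with a red plastic grip block on its middle, 44 (x) x 26 (y) x 22 mm high. This point is the block's centre, 25 mm above the bar's underside; z up. Starts along x across the jig's rails, over one end of the coupon; on which side varies.
- bar_blue_grip (a point): Steel hold-down bar, 170 (x) x 20 (y) x 14 mm, about 0.22 kg, with a blue plastic grip block on its middle, 44 (x) x 26 (y) x 22 mm high. This point is the block's centre, 25 mm above the bar's underside; z up. Starts along x across the jig's rails, over one end of the coupon; on which side varies.
- cured_center (a point): Cured test coupon: flat red-brown plate with a pale oval patch, 30 (x) x 100 (y) x 6 mm, loose. This point is its centre, 3 mm above its underside; y is its length, z up. At the start it lies in the jig under the two bars, 1 mm below them, which cover its ends and keep it from being lifted.
- fresh_center (a point): Fresh coupon: plain white plate with a small dark dot near one end, 30 (x) x 100 (y) x 6 mm, about 30 g, loose. This point is its centre, 3 mm above its underside; y is its length, z up, either end may go either way. At the start it lies lengthways on the yellow stand.
- jig_seat (a point): Fixed grey curing jig, 180 (x) x 134 (y) mm. The coupon lies along y on a ridge 22 mm wide between 4 mm high end stops 118 mm apart. Two rails along y at x = +74 and -74 mm, tops 7 mm above this point, carry the bars, which lie along x at y = +38 and -38 mm. This point: centre of the ridge's top, 30 mm above the worktop, 22 mm above the jig's base; z up.
- mat_top (a point): Parking mat: black rubber, 200 (x) x 130 (y) x 3 mm, fixed flat on the worktop. This point is the centre of its top face; z up. Both bars fit side by side along x at y = +38 and -38 mm.
- green_stand_top (a point): Fixed green coupon stand, the place for the cured coupon, empty at the start: a base 60 (x) x 120 (y) x 8 mm high with a ridge 22 (x) x 104 (y) mm along its middle, top 30 mm above the worktop, on which a coupon lies lengthways with its edges overhanging. This point is the centre of the top of the ridge; y runs along the ridge, z up.
- yellow_stand_top (a point): Fixed yellow coupon stand, which holds the fresh coupon at the start: a base 60 (x) x 120 (y) x 8 mm high with a ridge 22 (x) x 104 (y) mm along its middle, top 30 mm above the worktop, on which a coupon lies lengthways with its edges overhanging. This point is the centre of the top of the ridge; y runs along the ridge, z up.
- measure_center (a point): Yellow and black pocket tape measure, 64 x 75 x 30 mm, loose, a bystander. This point is its middle, 15 mm up.
- pen_center (a point): Marker pen with a white barrel and a black cap, 16 x 137 x 18 mm, lying loose on the worktop, a bystander. This point is its middle, 8 mm up.
Not all that is in view belongs to the job. Of the things shaped like the part that bears fresh_center, the white one is meant.

How it is judged:
By the outcome, as a careful person would: the job done as asked, in the order asked, and still so for the second after the job is handed in, with the robot touching nothing.
It also fails if it takes over 136 s, if anything falls off the work surface, if the arm or the gripper's body presses on something with over 40 N, if the wrist force passes 120 N, or if a joint passes its speed limit or range.

### The arm

A 6-joint arm with a two-finger parallel gripper is mounted at the origin on a cart in front of the work surface, level with it; the furniture and walls round the work are solid. World frame = base frame: x ahead of the robot, y to its left, z up, the work surface at z = 0. Lengths are in m, angles in degrees, forces in N, time in s.
With the tool pointing down it reaches from about 0.4 to 0.925 m from the base axis. Payload 12.5 kg.
Tool frame: the origin (TCP) lies midway between the tips of the shut fingers; the grasp point (between the pads) lies 19 mm behind it; z points along the fingers, y is the line along which they close (so a half turn about z gives the same grasp; the last joint's range is limited). The gripper opens to 95 mm and grips with 3 to 60 N. Pads are 20 mm wide; open, the fingers measure 119 mm over their backs; the gripper's body (75 mm by 180 mm) begins 59 mm behind the grasp point.
Start: joints at [68.606, 28.126, 89.318, -0, 62.55, -6.05], TCP at [0.165, 0.603, 0.215] pointing down, gripper open.
Joint ranges: [-177.58, 177.58], [-47.91, 125.51], [2.72, 160], [-65.01, 245.01], [3.68, 167.84], [-153.87, 153.87]. Speed limits (degrees/s): [127.2, 127.2, 159.86, 180, 180, 180].

### API

Orientations are given as a 3x3 rotation matrix whose columns are the frame's x, y, z axes.
In Python, from workcell import robot gives the robot as it stands. The module is installed in compiled form; this text tells all that it offers.
- The arm moves only by the tool arm_command, never from a script. Its argument "commands" is a list of rows, each a list of 7 numbers: the shift along the tool's x, y, z in m, then the turn, a rotation vector about the tool's x, y, z in rad, then the gripper command: -1 is fully open, 1 is shut, values between are in proportion. In form: [[x, y, z, ax, ay, az, hand], ...]. A call has 1 to 12 rows; each row shifts and turns the commanded pose from where the row before left it, along the tool's axes as they then stand; what a row does not reach is not made up. A row lasts 1/10 s, in which the tool goes at most 50 mm and 8.59 degrees, less where a joint would pass 70% of its speed; a pose out of reach is approached as far as the arm can. A call is refused whole if a number of a shift passes 0.05 or a number of a turn 0.15, either way. A call with a gripper value outside its range is refused whole. The fingers move at their own pace and stop on an object; "newtons" is the grip in N (left out, the last holds). Time passes only in rows, so rows that do not move let the fingers close. It gives the time, the measured TCP pose, the force, the opening and the grip force at its end, in the units of the state.
- robot.observe(): the state, without advancing time (a new reading comes with each control period).
- robot.grab_frame(name): name is "side" or "top" or "wrist"; returns (picture, depth): 480x640x3 uint8, red, green, blue; 480x640 float32, m along the optical axis (not along the pixel's ray), 0 where there is no reading.
- robot.calibration(name): a dict with "intrinsics" (3x3 intrinsics, pixels), "R" (3x3) and "t" (3): a world point X has camera coordinates R X + t. Camera axes: x right, y down, z forward; pixel columns grow to the right and rows downward; lengths in m; the calibration is good to about 2 mm. A picture is of the moment at which its call begins: read the wrist's pose just before it. calibration takes no time and is no camera call; for the wrist camera it gives the pose at the moment of the call.
- robot.finish_job(): hands the job in; it is judged then, once.
The state is a dict: "clock": time; "joints": joint angles; "joint_vel": joint speeds; "joint_efforts": joint torques, N m; "position": TCP position; "orientation": TCP orientation; "contact_force": force on the tool from outside, world axes, zero at the start; "torque": the same for the moment, N m; "opening": opening from 0.0 (shut) to 1.0 (fully open); "grasp_force": force on a finger pad.
Only numpy, scipy, OpenCV 4.12 (cv2) and the standard library are available. Lean on these libraries where they do the work, as an engineer would, in place of code of your own. Each camera call takes 0.05 s, during which the arm holds its last target. There are 200 camera calls.

## Working session

There is one attempt and no reset: what is moved stays moved. The work goes in short steps, Python scripts to look and compute and a tool call to move; the robot and the scene stay as the last step left them, time stands still between calls to the robot, and variables do not carry over. Pictures are saved under pics/ and viewed, at most 14 in all, crops included, and the job is handed in when it is done.

Besides the shell and the picture viewer there is one more tool, called after "Call:" as name(argument=value, ...), one argument or row to a line, values as JSON. arm_command: Moves the arm, as the interface text tells. Its arguments: {"type":"object","properties":{"commands":{"type":"array"},"newtons":{"type":"number"}},"required":["commands"]}

```bash
mkdir -p pics; cat > h.py <<'E'
import numpy as np, cv2
from workcell import robot
def grab(n,save=None):
    c=robot.calibration(n); p,d=robot.grab_frame(n)
    if save: cv2.imwrite('pics/'+save+'.png',p[:,:,::-1])
    return p,d,c
def ray(c,u,v,z):
    K,R,t=map(np.array,(c['intrinsics'],c['R'],c['t'])); o=-R.T@t
    d=R.T@np.linalg.solve(K,[u,v,1.]); return o+d*(z-o[2])/d[2]
def cloud(d,c):
    K,R,t=map(np.array,(c['intrinsics'],c['R'],c['t'])); v,u=np.mgrid[:480,:640]
    P=np.stack([(u-K[0,2])/K[0,0]*d,(v-K[1,2])/K[1,1]*d,d],-1); return (P-t)@R
E
python3 - <<'E'
from h import *
for n in('top','side'):
    p,d,c=grab(n,n+'0'); np.savez('pics/'+n+'0.npz',p=p,d=d,**{k:np.array(c[k]) for k in c})
    R=np.array(c['R']);print(n,-R.T@np.array(c['t']),R.round(2).tolist(),np.array(c['intrinsics']).tolist())
s=robot.observe();print(s)
E
```

```text
top [ 0.4800078  -0.17970684  1.08205514] [[0.01, -1.0, 0.03], [-1.0, -0.01, -0.06], [0.06, -0.03, -1.0]] [[446.04443406427066, 0.0, 320.16251115554115], [0.0, 446.04443406427066, 238.2803572271774], [0.0, 0.0, 1.0]]
side [0.62145065 1.10774385 0.59404379] [[-1.0, 0.05, -0.01], [0.02, 0.38, -0.93], [-0.04, -0.92, -0.38]] [[511.56508573375544, 0.0, 315.63652860674426], [0.0, 511.56508573375544, 225.60958738841916], [0.0, 0.0, 1.0]]
{'clock': 0.1, 'joints': array([ 6.86079351e+01,  2.81587313e+01,  8.93443597e+01,  1.11223744e-03,
        6.25518875e+01, -6.05074330e+00]), 'joint_vel': array([-0.02810429, -0.13214329, -0.29345677,  0.13733008,  0.03990741,
       -0.04386296]), 'joint_efforts': array([ 2.83435911e-03, -6.13614821e+01, -2.58608115e+01,  6.94049033e-02,
        4.70051193e-02, -1.20917079e-05]), 'position': array([0.16525617, 0.60254161, 0.21415514]), 'orientation': array([[-9.64364472e-01,  2.64577082e-01, -3.66035544e-04],
       [ 2.64577308e-01,  9.64364071e-01, -8.87163778e-04],
       [ 1.18268324e-04, -9.52393927e-04, -9.99999539e-01]]), 'contact_force': array([-0.89240462, -0.06283003, -0.96156817]), 'torque': array([ 0.04750024, -0.01960438, -0.00729289]), 'grasp_force': 0.0, 'opening': 1.0016997326711945}
```

View pics/top0.png

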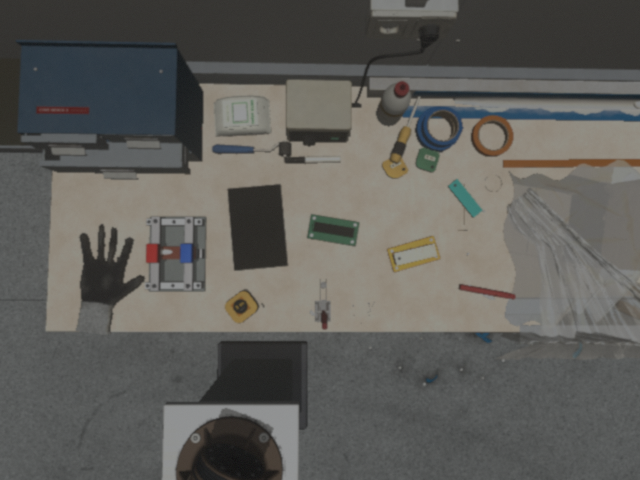

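View pics/side0.png

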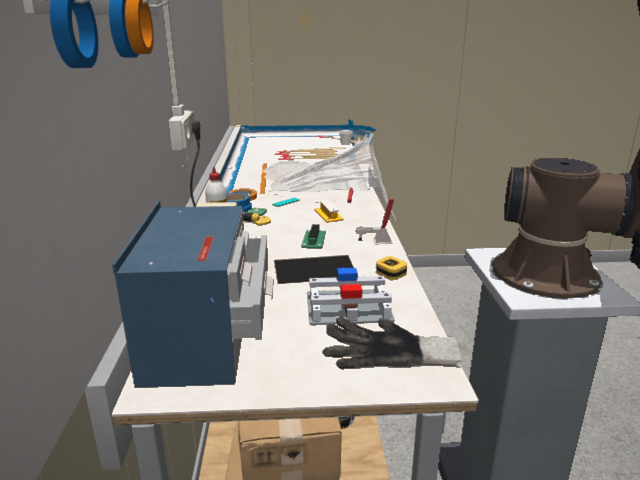

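The top view shows the jig at about (177,253), with the red grip at (152,253) and the blue grip at (186,253). The mat is at (258,227), the green stand at (333,230), the tape measure at (241,305) and the pen at (315,160). Two things are shaped like the fresh coupon: the plate on the yellow stand at (413,253) and a teal one at (465,198). The white one on the yellow stand fits the description, and I'll check it in a crop.

```bash
cat > m.py <<'E'
from h import *
f=np.load('pics/top0.npz');p,d=f['p'],f['d'];c={k:f[k] for k in('intrinsics','R','t')}
hsv=cv2.cvtColor(p,cv2.COLOR_RGB2HSV);W=cloud(d,c)
def blob(name,lo,hi,box,z):
    u0,v0,u1,v1=box;m=np.zeros((480,640),np.uint8)
    m[v0:v1,u0:u1]=cv2.inRange(hsv,np.array(lo),np.array(hi))[v0:v1,u0:u1]
    n,l,s,ce=cv2.connectedComponentsWithStats(m);
    cs,_=cv2.findContours(m,0,2);k=max(cs,key=cv2.contourArea)
    q=np.array([ray(c,u,v,z)[:2] for u,v in k[:,0]],np.float32)
    r=cv2.minAreaRect(q);b=cv2.boxPoints(r);e=b[1]-b[0] if np.linalg.norm(b[1]-b[0])>np.linalg.norm(b[2]-b[1]) else b[2]-b[1]
    mm=cv2.drawContours(np.zeros_like(m),[k],-1,1,-1)>0
    print(name,'ctr',np.round(r[0],4),'size',np.round(r[1],3),'long axis deg',np.degrees(np.arctan2(e[1],e[0])).round(1),'z',np.round(np.median(W[mm][:,2]),4))
blob('red',(0,120,80),(8,255,255),(140,235,165,270),.062+.011)
blob('redB',(172,120,80),(180,255,255),(140,235,165,270),.073)
blob('blue',(100,120,80),(125,255,255),(170,235,200,270),.073)
blob('coupon',(0,50,60),(20,200,200),(160,240,180,262),.036)
blob('mat',(0,0,0),(180,255,50),(220,175,295,280),.003)
blob('green',(60,60,30),(90,255,255),(300,205,365,250),.008)
blob('yellow',(18,90,80),(35,255,255),(380,230,445,275),.008)
blob('white',(0,0,150),(180,60,255),(392,242,436,266),.036)
blob('measure',(15,90,80),(35,255,255),(220,285,262,325),.03)
a=p[200:305,140:300];b=p[215:285,380:500]
x=cv2.resize(a,None,fx=5,fy=5,interpolation=2)[:,:,::-1];y=cv2.resize(b,None,fx=5,fy=5,interpolation=2)[:,:,::-1]
cv2.imwrite('pics/cropA.png',x);cv2.imwrite('pics/cropB.png',y)
# heights of other stuff
for n,(u0,v0,u1,v1) in dict(glove=(75,220,145,330),clamp=(310,275,335,330),jig=(145,212,208,295),box=(285,75,355,145),cab=(20,40,200,175)).items():
    q=W[v0:v1,u0:u1].reshape(-1,3);q=q[q[:,2]>.012];print(n,q.min(0).round(3),np.percentile(q,99,axis=0).round(3))
E
python3 m.py
```

```text
red ctr [0.5023 0.1694] size [0.04  0.022] long axis deg 1.6 z 0.0735Traceback (most recent call last):
  File "m.py", line 14, in <module>
    blob('redB',(172,120,80),(180,255,255),(140,235,165,270),.073)
    ~~~~^^^^^^^^^^^^^^^^^^^^^^^^^^^^^^^^^^^^^^^^^^^^^^^^^^^^^^^^^^
  File "m.py", line 8, in blob
    cs,_=cv2.findContours(m,0,2);k=max(cs,key=cv2.contourArea)
                                   ~~~^^^^^^^^^^^^^^^^^^^^^^^^
ValueError: max() iterable argument is empty
```

```bash
sed -i '/redB/d' m.py; python3 m.py
```

```text
red ctr [0.5023 0.1694] size [0.04  0.022] long axis deg 1.6 z 0.0735
blue ctr [0.5039 0.0939] size [0.038 0.022] long axis deg 1.4 z 0.0736
coupon ctr [0.5045 0.1429] size [0.03  0.042] long axis deg -89.5 z 0.0352
mat ctr [ 0.5698 -0.0559] size [0.193 0.123] long axis deg 5.7 z 0.0036
green ctr [ 0.5577 -0.238 ] size [0.112 0.042] long axis deg 81.5 z 0.0088
yellow ctr [ 0.5074 -0.4346] size [0.058 0.119] long axis deg -73.7 z 0.0085Traceback (most recent call last):
  File "m.py", line 19, in <module>
    blob('white',(0,0,150),(180,60,255),(392,242,436,266),.036)
    ~~~~^^^^^^^^^^^^^^^^^^^^^^^^^^^^^^^^^^^^^^^^^^^^^^^^^^^^^^^
  File "m.py", line 8, in blob
    cs,_=cv2.findContours(m,0,2);k=max(cs,key=cv2.contourArea)
                                   ~~~^^^^^^^^^^^^^^^^^^^^^^^^
ValueError: max() iterable argument is empty
```

```bash
sed -i "s/(0,0,150),(180,60,255)/(0,0,105),(180,70,255)/" m.py; python3 m.py|tail -8
```

```text
yellow ctr [ 0.5074 -0.4346] size [0.058 0.119] long axis deg -73.7 z 0.0085
white ctr [ 0.5049 -0.4306] size [0.037 0.103] long axis deg -80.4 z 0.0364
measure ctr [ 0.3803 -0.0247] size [0.058 0.066] long axis deg -52.6 z 0.0309
glove [ 0.325 -0.18   0.012] [0.557 0.352 0.047]
clamp [ 0.343 -0.23   0.012] [ 0.48  -0.18   1.082]
jig [ 0.414 -0.18   0.012] [0.584 0.193 0.078]
box [ 0.48  -0.289  0.012] [ 0.926 -0.127  0.114]
cab [ 0.48  -0.18   0.012] [0.95  0.374 0.241]
```

View pics/cropA.png

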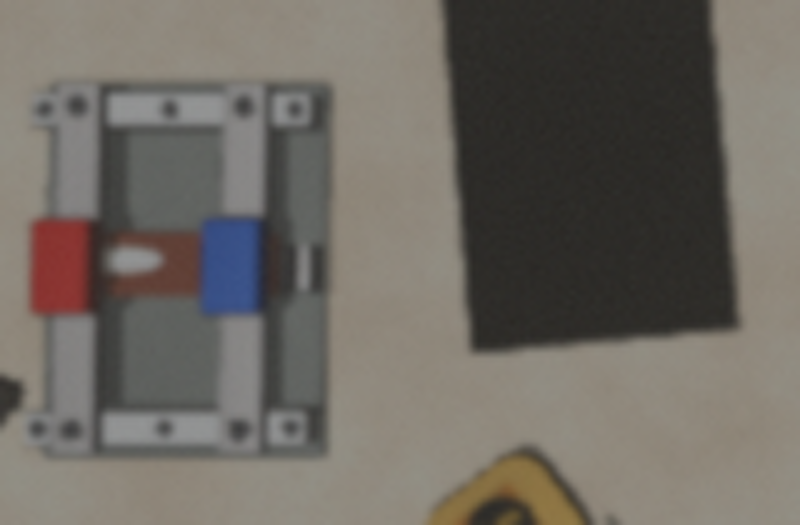

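View pics/cropB.png

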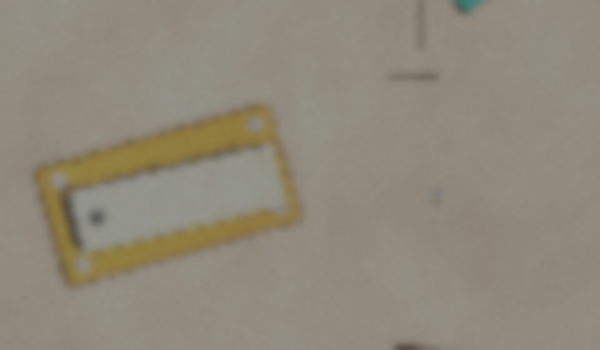

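The crops confirm it: the plate on the yellow stand is white with a dark dot at its left end, so it is the fresh coupon. In the jig, red is on the left (+y) and blue on the right (-y). Next I'll write a small planner and move above the jig.

```bash
cat > plan.py <<'E'
import sys; from h import *
# usage: plan.py x y z yaw(of tool y, deg): prints turn about tool z, then shift in final tool frame
def plan(x,y,z,yaw):
    s=robot.observe();O=s['orientation'];p=s['position']
    cur=np.degrees(np.arctan2(O[1,1],O[0,1]));dy=(yaw-cur+90)%180-90
    w=np.radians(cur+dy);ty=np.array([np.cos(w),np.sin(w),0]);tz=np.array([0,0,-1.]);tx=np.cross(ty,tz)
    d=np.array([x,y,z])-p
    print('turn az',round(-np.radians(dy),4),'shift',np.round([d@tx,d@ty,d@tz],4),'j1,j6',s['joints'][[0,5]].round(1),'clock',s['clock'],'tilt',O[:2,2].round(4))
if __name__=='__main__': plan(*map(float,sys.argv[1:]))
E
python3 plan.py .503 .132 .25 91.2
python3 -c "
from h import *
c=robot.calibration('wrist');R=np.array(c['R']);s=robot.observe();O=s['orientation'];o=-R.T@c['t']
print('cam in tool',O.T@(o-s['position']),(R@O).round(3),c['intrinsics'])"
```

```text
turn az -0.2887 shift [-0.3278 -0.4775 -0.0358] j1,j6 [68.6 -6.1] clock 0.1 tilt [-0.0004 -0.0009]
cam in tool [ 0.08008525 -0.00021112 -0.16896448] [[-0.001  1.     0.   ]
 [-0.959 -0.    -0.285]
 [-0.285 -0.     0.959]] [[409.41800323   0.         321.9939236 ]
 [  0.         409.41800323 239.02732623]
 [  0.           0.           1.        ]]
```

Call:
arm_command(
  commands=[
    [0,0,-0.018,0,0,-0.144,-1],
    [0,0,-0.018,0,0,-0.144,-1],
    [-0.0234,-0.0341,0,0,0,0,-1],
    [-0.0234,-0.0341,0,0,0,0,-1],
    [-0.0234,-0.0341,0,0,0,0,-1],
    [-0.0234,-0.0341,0,0,0,0,-1],
    [-0.0234,-0.0341,0,0,0,0,-1],
    [-0.0234,-0.0341,0,0,0,0,-1],
    [-0.0234,-0.0341,0,0,0,0,-1],
    [-0.0234,-0.0341,0,0,0,0,-1],
    [-0.0234,-0.0341,0,0,0,0,-1],
    [-0.0234,-0.0341,0,0,0,0,-1],
  ],
)

```text
clock: 1.3
position: [0.4068, 0.265, 0.2506]
orientation: [[-1.0, -0.02, -0.0], [-0.02, 1.0, 0.0], [0.0, 0.0, -1.0]]
contact_force: [0.3, -0.3, -0.6]
opening: 0.999
grasp_force: 0.0
```

Call:
arm_command(
  commands=[
    [-0.0234,-0.0341,0,0,0,0,-0.3],
    [-0.0234,-0.0341,0,0,0,0,-0.3],
    [-0.0234,-0.0341,0,0,0,0,-0.3],
    [-0.0234,-0.0341,0,0,0,0,-0.3],
    [0,0,0,0,0,0,-0.3],
    [0,0,0,0,0,0,-0.3],
  ],
)

```text
clock: 1.9
position: [0.5025, 0.1315, 0.2502]
orientation: [[-1.0, -0.018, -0.001], [-0.018, 1.0, 0.0], [0.001, 0.0, -1.0]]
contact_force: [-1.0, 0.4, -0.1]
opening: 0.652
grasp_force: 0.0
```

```bash
python3 - <<'E'
from h import *
print(robot.observe()['position'],robot.observe()['joint_vel'].round(2))
p,d,c=grab('wrist','w1');np.savez('pics/w1.npz',p=p,d=d,**{k:np.array(c[k]) for k in c})
E
```

```text
[0.50248935 0.13148454 0.25019544] [ 2.09 -0.68  0.7   0.08 -0.    0.37]
```

View pics/w1.png

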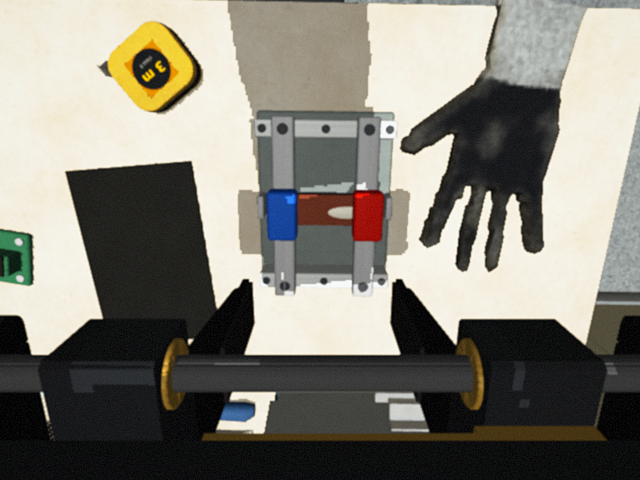

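The wrist view shows the blue block at (282,215), the red one at (368,216), and the coupon between them with its pale oval. I'll measure the blocks, coupon and jig base from colour and depth.

```bash
cat > mw.py <<'E'
from h import *
def rect(P,name):
    r=cv2.minAreaRect(P[:,:2].astype(np.float32));b=cv2.boxPoints(r);e=max((b[1]-b[0],b[2]-b[1]),key=np.linalg.norm)
    print(name,'n',len(P),'ctr',np.round(r[0],4),'size',np.round(r[1],4),'long deg',np.degrees(np.arctan2(e[1],e[0])).round(1),'z',np.median(P[:,2]).round(4))
def find(name,hsv,c,lo,hi,z,box=(0,0,640,300),W=None,zr=None):
    m=cv2.inRange(hsv,np.array(lo),np.array(hi));b=np.zeros_like(m);b[box[1]:box[3],box[0]:box[2]]=255;m&=b
    if zr: m[(W[...,2]<zr[0])|(W[...,2]>zr[1])]=0
    m=cv2.morphologyEx(m,cv2.MORPH_OPEN,np.ones((3,3)))
    k=max(cv2.findContours(m,0,2)[0],key=cv2.contourArea)[:,0]
    rect(np.array([ray(c,u,v,z) for u,v in k]),name)
E
python3 - <<'E'
from mw import *
f=np.load('pics/w1.npz');p,d=f['p'],f['d'];c={k:f[k] for k in('intrinsics','R','t')}
h=cv2.cvtColor(p,cv2.COLOR_RGB2HSV);W=cloud(d,c)
a=dict(hsv=h,c=c,W=W)
find('blue',lo=(105,120,60),hi=(125,255,255),z=.073,zr=(.069,.08),**a)
find('red',lo=(0,200,120),hi=(4,255,255),z=.073,zr=(.069,.08),box=(350,180,400,250),**a)
find('coupon',lo=(0,90,60),hi=(15,220,200),z=.036,zr=(.028,.042),box=(290,180,360,240),**a)
find('bars',lo=(0,0,90),hi=(180,80,255),z=.051,zr=(.045,.058),box=(265,110,300,300),**a)
find('barsR',lo=(0,0,90),hi=(180,80,255),z=.051,zr=(.045,.058),box=(350,110,383,300),**a)
find('mat',lo=(0,0,0),hi=(180,255,70),z=.003,zr=(-.01,.012),box=(60,150,225,320),**a)
E
python3 plan.py .5023 .1694 .15 91.3
```

```text
blue n 43 ctr [0.5046 0.0952] size [0.025  0.0422] long deg -0.1 z 0.073
red n 40 ctr [0.5042 0.171 ] size [0.0422 0.0242] long deg 2.3 z 0.073
coupon n 31 ctr [0.5066 0.1334] size [0.0294 0.0505] long deg -89.9 z 0.036
bars n 22 ctr [0.4527 0.0948] size [0.0195 0.0627] long deg -0.1 z 0.051
barsR n 28 ctr [0.4526 0.1706] size [0.0634 0.02  ] long deg 1.4 z 0.051
mat n 164 ctr [ 0.5597 -0.0564] size [0.1751 0.1278] long deg 5.6 z 0.003
turn az -0.0031 shift [-0.0011  0.0372  0.1003] j1,j6 [  7.5 -83.7] clock 1.95 tilt [-0.0009  0.0002]
```

Call:
arm_command(
  commands=[
    [-0.0017,0.0387,0.01,0,0,0,-0.3],
    [0,0,0.04,0,0,0,-0.3],
    [0,0,0.04,0,0,0,-0.3],
    [0,0,0.04,0,0,0,-0.3],
    [0,0,0.035,0,0,0,-0.3],
    [0,0,0.02,0,0,0,-0.3],
    [0,0,0.01,0,0,0,-0.3],
    [0,0,0.01,0,0,0,-0.3],
    [0,0,0,0,0,0,-0.3],
    [0,0,0,0,0,0,-0.3],
  ],
  newtons=25,
)

```text
clock: 2.95
position: [0.5037, 0.1711, 0.0463]
orientation: [[-1.0, -0.021, 0.001], [-0.021, 1.0, 0.0], [-0.001, 0.0, -1.0]]
contact_force: [-0.1, -0.7, -0.3]
opening: 0.65
grasp_force: 0.0
```

Call:
arm_command(
  commands=[
    [0,0,0,0,0,0,0.2],
    [0,0,0,0,0,0,0.3],
    [0,0,0,0,0,0,0.5],
    [0,0,0,0,0,0,1],
    [0,0,0,0,0,0,1],
    [0,0,0,0,0,0,1],
    [0,0,0,0,0,0,1],
    [0,0,0,0,0,0,1],
  ],
)

```text
clock: 3.75
position: [0.5036, 0.1709, 0.0457]
orientation: [[-1.0, -0.02, 0.0], [-0.02, 1.0, 0.0], [-0.0, 0.0, -1.0]]
contact_force: [-0.5, 0.3, 3.9]
opening: 0.272
grasp_force: 24.9
```

```bash
python3 plan.py .566 -.018 .15 95.7; python3 -c "
from h import *
s=robot.observe();print(s['position'],s['grasp_force'],s['opening']*95,s['contact_force'],s['orientation'][:2,1])"
```

```text
turn az -0.0793 shift [-0.0434 -0.1941 -0.1043] j1,j6 [ 11.6 -79.5] clock 3.75 tilt [0.0003 0.0002]
[0.50356149 0.17085111 0.04574992] 24.940162897109985 25.88068934853557 [-0.45908908  0.3115182   3.91912783] [-0.02018418  0.99979627]
```

Call:
arm_command(
  commands=[
    [0,0,-0.015,0,0,0,1],
    [0,0,-0.025,0,0,0,1],
    [0,0,-0.02,0,0,0,1],
    [0,0,0,0,0,-0.079,1],
    [-0.0074,-0.0323,0,0,0,0,1],
    [-0.0074,-0.0323,0,0,0,0,1],
    [-0.0074,-0.0323,0,0,0,0,1],
    [-0.0074,-0.0323,0,0,0,0,1],
    [-0.0074,-0.0323,0,0,0,0,1],
    [-0.0074,-0.0323,0,0,0,0,1],
    [0,0,0.03,0,0,0,1],
    [0,0,0.03,0,0,0,1],
  ],
)

```text
clock: 4.95
position: [0.5671, -0.0189, 0.045]
orientation: [[-0.995, -0.097, 0.001], [-0.097, 0.995, -0.0], [-0.001, -0.0, -1.0]]
contact_force: [-0.4, -0.7, -2.8]
opening: 0.274
grasp_force: 24.9
```

Call:
arm_command(
  commands=[
    [0,0,0.015,0,0,0,1],
    [0,0,0.01,0,0,0,1],
    [0,0,0.006,0,0,0,1],
    [0,0,0,0,0,0,1],
    [0,0,0,0,0,0,1],
  ],
)

```text
clock: 5.45
position: [0.5672, -0.0176, 0.0152]
orientation: [[-0.995, -0.099, 0.001], [-0.099, 0.995, -0.0], [-0.001, -0.0, -1.0]]
contact_force: [0.4, -0.2, -3.1]
opening: 0.273
grasp_force: 24.9
```

```bash
python3 plan.py .5672 -.0177 .0117 95.7; python3 -c "
from h import *
s=robot.observe();print(s['position'],s['grasp_force'],s['opening']*95,s['contact_force'],s['orientation'][:2,1])"
```

```text
turn az -0.0001 shift [-0.     -0.0001  0.0035] j1,j6 [  -8.4 -104.1] clock 5.45 tilt [ 0.0008 -0.    ]
[ 0.56715605 -0.01759528  0.01517693] 24.93842124938965 25.924652539103622 [ 0.44397034 -0.16233236 -3.06816063] [-0.09920092  0.99506742]
```

Call:
arm_command(
  commands=[
    [0,0,0.0025,0,0,0,1],
    [0,0,0.001,0,0,0,1],
    [0,0,0,0,0,0,0.2],
    [0,0,0,0,0,0,-0.3],
    [0,0,0,0,0,0,-0.3],
    [0,0,0,0,0,0,-0.3],
    [0,0,-0.04,0,0,0,-0.3],
    [0,0,-0.05,0,0,0,-0.3],
    [0,0,0,0,0,0.082,-0.3],
    [0,0,0,0,0,0,-0.3],
  ],
)

```text
clock: 6.45
position: [0.5672, -0.0177, 0.1023]
orientation: [[-1.0, -0.016, 0.002], [-0.016, 1.0, -0.0], [-0.002, -0.0, -1.0]]
contact_force: [-0.2, 0.2, 0.0]
opening: 0.65
grasp_force: 0.0
```

```bash
python3 plan.py .5045 .0949 .0457 91
```

```text
turn az -0.0015 shift [0.0607 0.1137 0.0566] j1,j6 [ -8.5 -99.4] clock 6.45 tilt [ 0.0024 -0.0003]
```

Call:
arm_command(
  commands=[
    [0.0202,0.0379,0,0,0,0,-0.3],
    [0.0202,0.0379,0,0,0,0,-0.3],
    [0.0202,0.0379,0,0,0,0,-0.3],
    [0,0,0,0,0,0,-0.3],
    [0,0,0.03,0,0,0,-0.3],
    [0,0,0.018,0,0,0,-0.3],
    [0,0,0.008,0,0,0,-0.3],
    [0,0,0,0,0,0,-0.3],
    [0,0,0,0,0,0,-0.3],
  ],
)

```text
clock: 7.35
position: [0.5045, 0.0948, 0.0453]
orientation: [[-1.0, -0.017, -0.0], [-0.017, 1.0, 0.0], [0.0, 0.0, -1.0]]
contact_force: [-0.7, -0.2, -0.2]
opening: 0.653
grasp_force: 0.0
```

```bash
python3 plan.py .5045 .0949 .0457 91
```

```text
turn az 0.0 shift [ 0.      0.0001 -0.0004] j1,j6 [  3.3 -87.7] clock 7.35 tilt [-0.0001  0.0001]
```

Call:
arm_command(
  commands=[
    [0,0,0,0,0,0,0.2],
    [0,0,0,0,0,0,0.3],
    [0,0,0,0,0,0,0.5],
    [0,0,0,0,0,0,1],
    [0,0,0,0,0,0,1],
    [0,0,0,0,0,0,1],
    [0,0,0,0,0,0,1],
  ],
)

```text
clock: 8.05
position: [0.5044, 0.095, 0.0453]
orientation: [[-1.0, -0.017, 0.0], [-0.017, 1.0, 0.0], [-0.0, 0.0, -1.0]]
contact_force: [-0.1, 0.3, 3.3]
opening: 0.275
grasp_force: 25.0
```

```bash
python3 plan.py .5748 -.0933 .0117 95.7; python3 -c "
from h import *
s=robot.observe();print(s['position'],s['grasp_force'],s['opening']*95,s['contact_force'],s['orientation'][:2,1])"
```

```text
turn az -0.0822 shift [-0.0514 -0.1944  0.0336] j1,j6 [  3.3 -87.7] clock 8.05 tilt [0.0003 0.0001]
[0.50435206 0.095045   0.04527305] 24.962666630744934 26.08271378483563 [-0.08981936  0.34230641  3.32070721] [-0.01724527  0.99985128]
```

Call:
arm_command(
  commands=[
    [0,0,-0.015,0,0,0,1],
    [0,0,-0.025,0,0,0,1],
    [0,0,-0.02,0,0,0,1],
    [0,0,0,0,0,-0.082,1],
    [-0.0086,-0.0324,0,0,0,0,1],
    [-0.0086,-0.0324,0,0,0,0,1],
    [-0.0086,-0.0324,0,0,0,0,1],
    [-0.0086,-0.0324,0,0,0,0,1],
    [-0.0086,-0.0324,0,0,0,0,1],
    [-0.0086,-0.0324,0,0,0,0,1],
    [0,0,0.03,0,0,0,1],
    [0,0,0.03,0,0,0,1],
  ],
)

```text
clock: 9.25
position: [0.5752, -0.0945, 0.0445]
orientation: [[-0.995, -0.097, 0.001], [-0.097, 0.995, -0.0], [-0.001, -0.0, -1.0]]
contact_force: [-0.4, -0.1, -1.9]
opening: 0.271
grasp_force: 25.0
```

Call:
arm_command(
  commands=[
    [0,0,0.015,0,0,0,1],
    [0,0,0.01,0,0,0,1],
    [0,0,0.006,0,0,0,1],
    [0,0,0,0,0,0,1],
    [0,0,0,0,0,0,1],
  ],
)

```text
clock: 9.75
position: [0.5752, -0.0934, 0.0147]
orientation: [[-0.995, -0.099, 0.001], [-0.099, 0.995, -0.0], [-0.001, -0.0, -1.0]]
contact_force: [0.9, -0.7, -2.1]
opening: 0.273
grasp_force: 25.0
```

```bash
python3 plan.py .5748 -.0933 .0117 95.7; python3 -c "
from h import *
s=robot.observe();print(s['position'],s['grasp_force'],s['opening']*95,s['contact_force'],s['orientation'][:2,1])"
```

```text
turn az -0.0001 shift [0.0004 0.0001 0.003 ] j1,j6 [ -15.7 -111.4] clock 9.75 tilt [ 0.0008 -0.0002]
[ 0.57522208 -0.09335568  0.01471299] 24.960956275463104 25.968202695006966 [ 0.89892498 -0.72642041 -2.06306601] [-0.09924579  0.99506292]
```

Call:
arm_command(
  commands=[
    [0,0,0.0022,0,0,0,1],
    [0,0,0.001,0,0,0,1],
    [0,0,0,0,0,0,0.2],
    [0,0,0,0,0,0,-0.3],
    [0,0,0,0,0,0,-0.3],
    [0,0,0,0,0,0,-0.3],
    [0,0,-0.04,0,0,0,-0.3],
    [0,0,-0.05,0,0,0,-0.3],
    [0,0,-0.03,0,0,0.147,-0.3],
    [0,0,-0.03,0,0,0.147,-0.3],
    [0,0,0,0,0,0.147,-0.3],
    [0,0,0,0,0,0.147,-0.3],
  ],
)

```text
clock: 10.95
position: [0.5751, -0.0934, 0.1622]
orientation: [[-0.88, 0.475, 0.002], [0.475, 0.88, -0.001], [-0.002, 0.001, -1.0]]
contact_force: [-0.1, 0.8, -0.4]
opening: 0.652
grasp_force: 0.0
```

Call:
arm_command(
  commands=[
    [0,0,0,0,0,0.147,-0.3],
    [0,0,0,0,0,0.147,-0.3],
    [0,0,0,0,0,0.147,-0.3],
    [0,0,0,0,0,0.147,-0.3],
    [0,0,0,0,0,0.147,-0.3],
    [0,0,0,0,0,0.147,-0.3],
    [0,0,0,0,0,0.147,-0.3],
    [0,0,0,0,0,0.036,-0.3],
    [0,0,0,0,0,0,-0.3],
  ],
)

```text
clock: 11.85
position: [0.5748, -0.0933, 0.1609]
orientation: [[-0.017, 1.0, -0.0], [1.0, 0.017, 0.0], [0.0, -0.0, -1.0]]
contact_force: [0.9, 0.2, -0.4]
opening: 0.648
grasp_force: 0.0
```

```bash
python3 plan.py .5042 .1329 .2 1.0; python3 -c "
from mw import *
p,d,c=grab('wrist','w2');np.savez('pics/w2.npz',p=p,d=d,**{k:np.array(c[k]) for k in c})
"
```

```text
turn az -0.0008 shift [ 0.2274 -0.0667 -0.0391] j1,j6 [-15.7 -16.7] clock 11.85 tilt [-0.      0.0001]
```

View pics/w2.png

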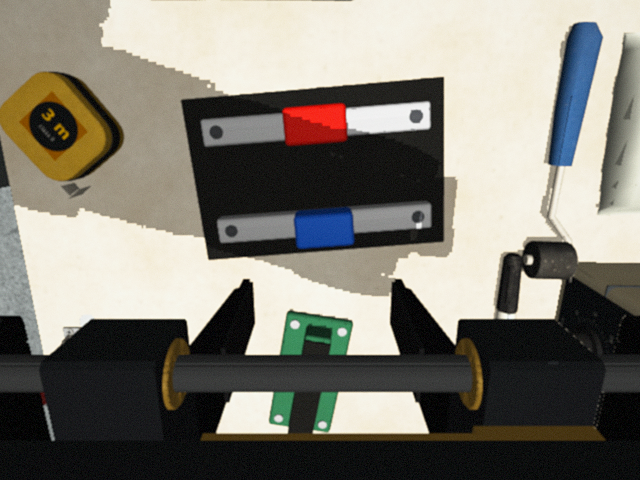

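The view shows both bars inside the mat, with red at (315,124) and blue at (324,228), and the green stand below them. Next I'll move over the jig for the cured coupon.

Call:
arm_command(
  commands=[
    [0.0379,-0.0111,-0.006,0,0,0,-0.3],
    [0.0379,-0.0111,-0.006,0,0,0,-0.3],
    [0.0379,-0.0111,-0.006,0,0,0,-0.3],
    [0.0379,-0.0111,-0.006,0,0,0,-0.3],
    [0.0379,-0.0111,-0.006,0,0,0,-0.3],
    [0.0379,-0.0111,-0.006,0,0,0,-0.3],
    [0,0,0,0,0,0,-0.3],
    [0,0,0,0,0,0,-0.3],
  ],
)

```text
clock: 12.7
position: [0.5043, 0.1334, 0.1971]
orientation: [[-0.02, 1.0, 0.001], [1.0, 0.02, -0.0], [-0.0, 0.001, -1.0]]
contact_force: [-0.5, -0.1, 0.5]
opening: 0.652
grasp_force: 0.0
```

```bash
python3 - <<'E'
from mw import *
p,d,c=grab('wrist','w3');np.savez('pics/w3.npz',p=p,d=d,**{k:np.array(c[k]) for k in c})
h=cv2.cvtColor(p,cv2.COLOR_RGB2HSV);W=cloud(d,c)
m=((W[...,2]>.032)&(W[...,2]<.042)&((W[...,0]-.504)**2<.03**2)&((W[...,1]-.133)**2<.056**2)).astype(np.uint8)
m[300:]=0
k=max(cv2.findContours(m,0,2)[0],key=cv2.contourArea)[:,0];rect(np.array([ray(c,u,v,.036) for u,v in k]),'coupon')
E
python3 plan.py .5042 .1329 .0155 1.0
```

```text
coupon n 43 ctr [0.5071 0.1339] size [0.0296 0.0993] long deg -89.5 z 0.036
turn az 0.001 shift [ 0.0002 -0.0003  0.1814] j1,j6 [7.5 6.4] clock 12.75 tilt [ 0.0002 -0.0001]
```

View pics/w3.png

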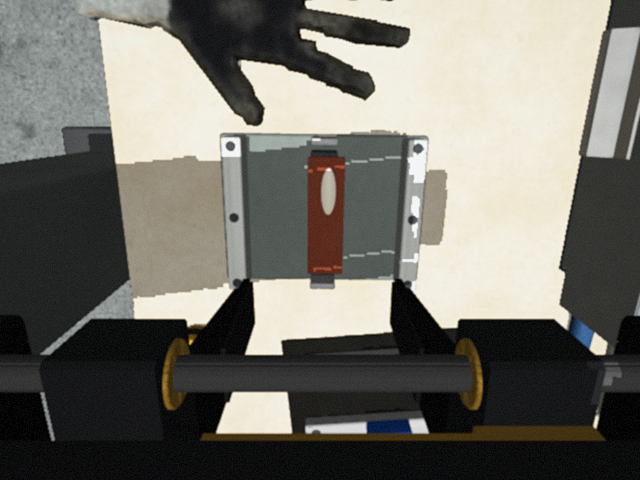

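Rails are at u = 239 and 412, so their middle is 325.5. The coupon at u = 326 is therefore centred, and nothing covers it now. Grasping.

Call:
arm_command(
  commands=[
    [0.0004,0.0022,0.04,0,0,0,-0.3],
    [0,0,0.04,0,0,0,-0.3],
    [0,0,0.04,0,0,0,-0.3],
    [0,0,0.03,0,0,0,-0.3],
    [0,0,0.02,0,0,0,-0.3],
    [0,0,0.0095,0,0,0,-0.3],
    [0,0,0,0,0,0,-0.3],
    [0,0,0,0,0,0,-0.3],
    [0,0,0,0,0,0,-0.3],
  ],
  newtons=12,
)

```text
clock: 13.65
position: [0.5073, 0.1332, 0.0185]
orientation: [[-0.017, 1.0, 0.002], [1.0, 0.017, 0.0], [0.0, 0.002, -1.0]]
contact_force: [0.0, 0.1, -0.0]
opening: 0.654
grasp_force: 0.0
```

Call:
arm_command(
  commands=[
    [0,0,0.003,0,0,0,-0.3],
    [0,0,0,0,0,0,0.2],
    [0,0,0,0,0,0,0.3],
    [0,0,0,0,0,0,0.4],
    [0,0,0,0,0,0,1],
    [0,0,0,0,0,0,1],
    [0,0,0,0,0,0,1],
    [0,0,0,0,0,0,1],
  ],
)

```text
clock: 14.45
position: [0.5067, 0.1334, 0.0145]
orientation: [[-0.017, 1.0, 0.0], [1.0, 0.017, 0.0], [0.0, 0.0, -1.0]]
contact_force: [-0.4, 0.4, 1.2]
opening: 0.313
grasp_force: 12.0
```

```bash
python3 plan.py .5577 -.238 .14 -8.5; python3 -c "
from h import *
s=robot.observe();print(s['position'],s['grasp_force'],s['opening']*95,s['contact_force'],s['orientation'][:2,1])"
```

```text
turn az 0.1654 shift [-0.3598  0.1054 -0.1255] j1,j6 [7.5 6.5] clock 14.45 tilt [0.0001 0.0001]
[0.50667189 0.13337473 0.01446297] 11.987834572792053 29.739801405217534 [-0.42723018  0.37217288  1.20669155] [0.99985388 0.01709378]
```

```bash
python3 - <<'E'
from mw import *
f=np.load('pics/w2.npz');p,d=f['p'],f['d'];c={k:f[k] for k in('intrinsics','R','t')}
h=cv2.cvtColor(p,cv2.COLOR_RGB2HSV)
m=cv2.inRange(h,np.array((60,100,40)),np.array((90,255,255)));m[:300]=0;m[:, :250]=0;m[:,370:]=0
v,u=np.nonzero(m);rect(np.array([ray(c,a,b,.008) for a,b in zip(u,v)]),'green')
f=np.load('pics/top0.npz');p,d=f['p'],f['d'];c={k:f[k] for k in('intrinsics','R','t')}
h=cv2.cvtColor(p,cv2.COLOR_RGB2HSV)
m=cv2.inRange(h,np.array((50,60,25)),np.array((95,255,255)));m[:205]=0;m[250:]=0;m[:,:300]=0;m[:,365:]=0
m=cv2.morphologyEx(m,cv2.MORPH_OPEN,np.ones((3,3)))
v,u=np.nonzero(m);rect(np.array([ray(c,a,b,.008) for a,b in zip(u,v)]),'green top')
E
```

```text
green n 3046 ctr [ 0.5655 -0.2366] size [0.1182 0.0571] long deg 80.9 z 0.008
green top n 428 ctr [ 0.5646 -0.233 ] size [0.0981 0.0535] long deg 81.0 z 0.008
```

Call:
arm_command(
  commands=[
    [0,0,-0.02,0,0,0,1],
    [0,0,-0.04,0,0,0,1],
    [0,0,-0.05,0,0,0,1],
    [0,0,-0.05,0,0,0,1],
    [0,0,0,0,0,0.083,1],
    [0,0,0,0,0,0.083,1],
  ],
)

```text
clock: 15.05
position: [0.507, 0.1334, 0.1761]
orientation: [[0.152, 0.988, 0.003], [0.988, -0.152, 0.0], [0.001, 0.003, -1.0]]
contact_force: [0.6, -0.4, -0.5]
opening: 0.316
grasp_force: 12.0
```

```bash
python3 plan.py .575 -.31 .18 -9
```

```text
turn az 0.0049 shift [-0.4273  0.1365 -0.0039] j1,j6 [ 7.5 16.2] clock 15.05 tilt [0.0032 0.0005]
```

Call:
arm_command(
  commands=[
    [-0.0388,0.0124,0,0,0,0.005,1],
    [-0.0388,0.0124,0,0,0,0,1],
    [-0.0388,0.0124,0,0,0,0,1],
    [-0.0388,0.0124,0,0,0,0,1],
    [-0.0388,0.0124,0,0,0,0,1],
    [-0.0388,0.0124,0,0,0,0,1],
    [-0.0388,0.0124,0,0,0,0,1],
    [-0.0388,0.0124,0,0,0,0,1],
    [-0.0388,0.0124,0,0,0,0,1],
    [-0.0388,0.0124,0,0,0,0,1],
    [-0.0388,0.0124,0,0,0,0,1],
    [0,0,0,0,0,0,1],
  ],
)

```text
clock: 16.25
position: [0.5761, -0.3137, 0.1736]
orientation: [[0.157, 0.988, 0.0], [0.988, -0.157, -0.001], [-0.001, 0.0, -1.0]]
contact_force: [0.3, 0.7, 0.2]
opening: 0.315
grasp_force: 12.0
```

Call:
arm_command(
  commands=[
    [0,0,0,0,0,0,1],
  ],
)

```text
clock: 16.35
position: [0.5756, -0.3098, 0.1737]
orientation: [[0.155, 0.988, -0.001], [0.988, -0.155, 0.001], [0.001, -0.001, -1.0]]
contact_force: [-0.3, 0.3, -1.4]
opening: 0.315
grasp_force: 12.0
```

```bash
python3 - <<'E'
from mw import *
p,d,c=grab('wrist','w4');np.savez('pics/w4.npz',p=p,d=d,**{k:np.array(c[k]) for k in c})
h=cv2.cvtColor(p,cv2.COLOR_RGB2HSV)
m=cv2.inRange(h,np.array((60,100,30)),np.array((90,255,255)));m[300:]=0
m=cv2.morphologyEx(m,cv2.MORPH_OPEN,np.ones((3,3)))
v,u=np.nonzero(m);rect(np.array([ray(c,a,b,.008) for a,b in zip(u,v)]),'green');print(u.min(),u.max(),v.min(),v.max())
E
```

```text
green n 6770 ctr [ 0.6713 -0.2557] size [0.1156 0.271 ] long deg -8.9 z 0.008
257 609 54 205
```

View pics/w4.png

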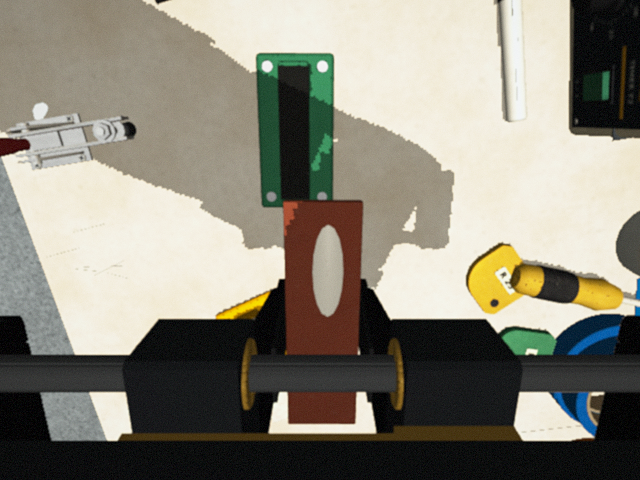

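The coupon hangs straight in the fingers. The green stand is fully in view at (295,130), with its black ridge at (293,132).

```bash
python3 - <<'E'
from mw import *
f=np.load('pics/w4.npz');p,d=f['p'],f['d'];c={k:f[k] for k in('intrinsics','R','t')}
h=cv2.cvtColor(p,cv2.COLOR_RGB2HSV);W=cloud(d,c)
m=cv2.inRange(h,np.array((60,100,30)),np.array((90,255,255)));m[300:]=0;m[:,345:]=0
m=cv2.morphologyEx(m,cv2.MORPH_OPEN,np.ones((3,3)))
v,u=np.nonzero(m);rect(np.array([ray(c,a,b,.008) for a,b in zip(u,v)]),'green')
m=((W[...,2]>.026)&(W[...,2]<.034)).astype(np.uint8);m[:50]=0;m[202:]=0;m[:,255:]*=1;m[:,:255]=0;m[:,340:]=0
m=cv2.morphologyEx(m,cv2.MORPH_OPEN,np.ones((3,3)))
v,u=np.nonzero(m);rect(np.array([ray(c,a,b,.03) for a,b in zip(u,v)]),'ridge')
m=cv2.inRange(h,np.array((0,120,50)),np.array((14,255,255)));m[:195]=0;m[430:]=0;m[:,:280]=0;m[:,370:]=0
v,u=np.nonzero(m);rect(np.array([ray(c,a,b,.1737+.0215) for a,b in zip(u,v)]),'held')
print(robot.observe()['position'])
E
```

```text
green n 6350 ctr [ 0.5659 -0.2391] size [0.1156 0.0576] long deg 81.0 z 0.008
ridge n 4058 ctr [ 0.5655 -0.2382] size [0.0988 0.022 ] long deg 80.9 z 0.03
held n 11310 ctr [ 0.5763 -0.3075] size [0.0976 0.0294] long deg 80.7 z 0.1952
[ 0.57575404 -0.30889259  0.1739286 ]
```

```bash
python3 plan.py .5653 -.239 .0155 -9
```

```text
turn az 0.0027 shift [ 0.0674 -0.0213  0.1584] j1,j6 [-34.  -25.2] clock 16.4 tilt [-0.0009  0.0009]
```

Call:
arm_command(
  commands=[
    [0.0337,-0.0106,0,0,0,0.003,1],
    [0.0337,-0.0106,0.02,0,0,0,1],
    [0,0,0.04,0,0,0,1],
    [0,0,0.04,0,0,0,1],
    [0,0,0.03,0,0,0,1],
    [0,0,0.018,0,0,0,1],
    [0,0,0.006,0,0,0,1],
    [0,0,0,0,0,0,1],
    [0,0,0,0,0,0,1],
  ],
)

```text
clock: 17.3
position: [0.5661, -0.2392, 0.0216]
orientation: [[0.156, 0.988, 0.001], [0.988, -0.156, -0.001], [-0.0, 0.001, -1.0]]
contact_force: [-0.3, -0.7, -1.0]
opening: 0.315
grasp_force: 12.0
```

```bash
python3 plan.py .5653 -.239 .0145 -9
```

```text
turn az 0.0006 shift [ 0.0001 -0.0009  0.0071] j1,j6 [-29.1 -20.1] clock 17.3 tilt [ 0.0013 -0.0006]
```

Call:
arm_command(
  commands=[
    [0,-0.0006,0.004,0,0,0,1],
    [0,0,0.0022,0,0,0,1],
    [0,0,0,0,0,0,1],
    [0,0,0,0,0,0,1],
  ],
)

```text
clock: 17.7
position: [0.5651, -0.2394, 0.0145]
orientation: [[0.156, 0.988, 0.0], [0.988, -0.156, -0.0], [0.0, 0.0, -1.0]]
contact_force: [0.1, 0.7, 2.2]
opening: 0.313
grasp_force: 12.0
```

```bash
python3 plan.py .5653 -.239 .0145 -9
```

```text
turn az 0.0 shift [ 0.0004  0.0001 -0.    ] j1,j6 [-29.1 -20.1] clock 17.7 tilt [ 0.0004 -0.0001]
```

Call:
arm_command(
  commands=[
    [0,0,0,0,0,0,0.1],
    [0,0,0,0,0,0,-0.1],
    [0,0,0,0,0,0,-0.3],
    [0,0,0,0,0,0,-0.3],
    [0,0,-0.02,0,0,0,-0.3],
    [0,0,-0.045,0,0,0,-0.3],
    [0,0,-0.05,0,0,0,-0.3],
    [0,0,-0.05,0,0,0,-0.3],
    [0,0,0,0,0,-0.147,-0.3],
    [0,0,0,0,0,-0.147,-0.3],
    [0,0,0,0,0,-0.147,-0.3],
    [0,0,0,0,0,0,-0.3],
  ],
)

```text
clock: 18.9
position: [0.5649, -0.2393, 0.1793]
orientation: [[-0.282, 0.959, 0.0], [0.959, 0.282, 0.0], [0.0, 0.0, -1.0]]
contact_force: [1.2, -0.1, -0.2]
opening: 0.65
grasp_force: 0.0
```

```bash
python3 plan.py .527 -.502 .18 16.3
```

```text
turn az 0.0017 shift [-0.2415 -0.1101 -0.0007] j1,j6 [-29.1 -45.5] clock 18.9 tilt [0.     0.0001]
```

Call:
arm_command(
  commands=[
    [-0.0345,-0.0157,0,0,0,0,-0.3],
    [-0.0345,-0.0157,0,0,0,0,-0.3],
    [-0.0345,-0.0157,0,0,0,0,-0.3],
    [-0.0345,-0.0157,0,0,0,0,-0.3],
    [-0.0345,-0.0157,0,0,0,0,-0.3],
    [-0.0345,-0.0157,0,0,0,0,-0.3],
    [-0.0345,-0.0157,0,0,0,0,-0.3],
    [0,0,0,0,0,0,-0.3],
    [0,0,0,0,0,0,-0.3],
  ],
)

```text
clock: 19.8
position: [0.5267, -0.5024, 0.1784]
orientation: [[-0.275, 0.961, -0.001], [0.961, 0.275, 0.001], [0.001, -0.0, -1.0]]
contact_force: [0.7, -0.1, -1.1]
opening: 0.652
grasp_force: 0.0
```

```bash
python3 - <<'E'
from mw import *
p,d,c=grab('wrist','w5');np.savez('pics/w5.npz',p=p,d=d,**{k:np.array(c[k]) for k in c})
h=cv2.cvtColor(p,cv2.COLOR_RGB2HSV);W=cloud(d,c)
m=((W[...,2]>.031)&(W[...,2]<.042)&((W[...,0]-.507)**2+(W[...,1]+.4346)**2<.075**2)).astype(np.uint8);m[300:]=0
m=cv2.morphologyEx(m,cv2.MORPH_OPEN,np.ones((3,3)))
v,u=np.nonzero(m);rect(np.array([ray(c,a,b,.036) for a,b in zip(u,v)]),'fresh')
m=((W[...,2]>.031)&(W[...,2]<.042)&((W[...,0]-.565)**2+(W[...,1]+.239)**2<.075**2)).astype(np.uint8);m[300:]=0
v,u=np.nonzero(m);rect(np.array([ray(c,a,b,.036) for a,b in zip(u,v)]),'cured') if len(u)>5 else 0
E
```

```text
fresh n 5680 ctr [ 0.5064 -0.4331] size [0.0298 0.0994] long deg -76.3 z 0.036
```

View pics/w5.png

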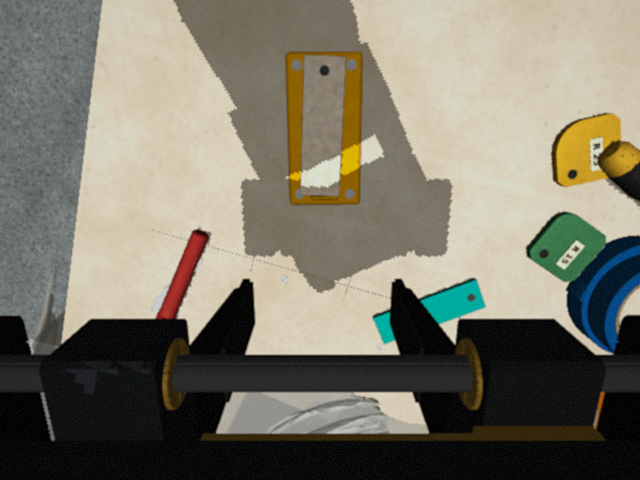

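The fresh coupon is at (323,125) with its dot at (324,70). It measures 30 x 99 mm at z = 0.036, as it should. Grasping.

```bash
python3 plan.py .5064 -.4331 .0145 13.7
```

```text
turn az 0.0419 shift [ 0.0714 -0.0039  0.1642] j1,j6 [-48.8 -64.9] clock 19.85 tilt [-0.0005  0.0009]
```

Call:
arm_command(
  commands=[
    [0,0,0,0,0,0.042,-0.3],
    [0.0357,-0.002,0.01,0,0,0,-0.3],
    [0.0357,-0.002,0.02,0,0,0,-0.3],
    [0,0,0.04,0,0,0,-0.3],
    [0,0,0.04,0,0,0,-0.3],
    [0,0,0.03,0,0,0,-0.3],
    [0,0,0.014,0,0,0,-0.3],
    [0,0,0.003,0,0,0,-0.3],
    [0,0,0,0,0,0,-0.3],
    [0,0,0,0,0,0,-0.3],
  ],
)

```text
clock: 20.85
position: [0.5069, -0.434, 0.0238]
orientation: [[-0.24, 0.971, 0.002], [0.971, 0.24, -0.002], [-0.002, 0.001, -1.0]]
contact_force: [-0.2, -0.7, 1.3]
opening: 0.654
grasp_force: 0.0
```

```bash
python3 plan.py .5064 -.4331 .0145 13.7
```

```text
turn az 0.0028 shift [ 0.001  -0.0003  0.0093] j1,j6 [-46.2 -60.1] clock 20.85 tilt [ 0.0017 -0.0016]
```

Call:
arm_command(
  commands=[
    [0.0008,0,0.006,0,0,0,-0.3],
    [0,0,0.0025,0,0,0,-0.3],
    [0,0,0,0,0,0,-0.3],
    [0,0,0,0,0,0,0.2],
    [0,0,0,0,0,0,0.3],
    [0,0,0,0,0,0,0.4],
    [0,0,0,0,0,0,1],
    [0,0,0,0,0,0,1],
    [0,0,0,0,0,0,1],
    [0,0,0,0,0,0,1],
  ],
)

```text
clock: 21.85
position: [0.5061, -0.4329, 0.0137]
orientation: [[-0.24, 0.971, 0.0], [0.971, 0.24, -0.0], [-0.0, 0.0, -1.0]]
contact_force: [0.8, -0.1, 0.7]
opening: 0.313
grasp_force: 12.0
```

```bash
python3 plan.py .52 .05 .175 1;  python3 -c "
from h import *
s=robot.observe();print(s['position'],s['grasp_force'],s['opening']*95,s['contact_force'],s['orientation'][:2,1])"
```

```text
turn az 0.2245 shift [ 0.4826  0.0224 -0.1613] j1,j6 [-46.2 -60.1] clock 21.85 tilt [ 0.0001 -0.    ]
[ 0.50606418 -0.43287246  0.01372738] 11.99998989701271 29.752365490885825 [ 0.83171975 -0.05869101  0.69985787] [0.9708651  0.23962668]
```

Call:
arm_command(
  commands=[
    [0,0,-0.02,0,0,0,1],
    [0,0,-0.04,0,0,0,1],
    [0,0,-0.05,0,0,0,1],
    [0,0,-0.05,0,0,0.112,1],
    [0,0,0,0,0,0.1125,1],
    [0.0405,0.0007,0,0,0,0,1],
    [0.0405,0.0007,0,0,0,0,1],
    [0.0405,0.0007,0,0,0,0,1],
    [0.0405,0.0007,0,0,0,0,1],
    [0.0405,0.0007,0,0,0,0,1],
    [0,0,0,0,0,0,1],
    [0,0,0,0,0,0,1],
  ],
)

```text
clock: 23.05
position: [0.5062, -0.2297, 0.174]
orientation: [[-0.019, 1.0, 0.0], [1.0, 0.019, -0.0], [-0.0, 0.0, -1.0]]
contact_force: [0.5, 1.3, -0.6]
opening: 0.312
grasp_force: 12.0
```

```bash
python3 plan.py .5067 .1334 .06 1; python3 - <<'E'
from mw import *
p,d,c=grab('wrist','w6');s=robot.observe();print(s['position'])
h=cv2.cvtColor(p,cv2.COLOR_RGB2HSV);W=cloud(d,c)
m=cv2.inRange(h,np.array((0,0,60)),np.array((180,90,255)));m[(abs(W[...,2]-s['position'][2]-.022)>.008)|(np.hypot(W[...,0]-s['position'][0],W[...,1]-s['position'][1])>.07)]=0
m=cv2.morphologyEx(m,cv2.MORPH_OPEN,np.ones((3,3)))
v,u=np.nonzero(m);print(u.min(),u.max(),v.min(),v.max());rect(np.array([ray(c,a,b,s['position'][2]+.0223) for a,b in zip(u,v)]),'held')
m=((W[...,2]>.031)&(W[...,2]<.042)&(np.hypot(W[...,0]-.565,W[...,1]+.239)<.06)).astype(np.uint8)
v,u=np.nonzero(m)
if len(u)>5: rect(np.array([ray(c,a,b,.036) for a,b in zip(u,v)]),'cured')
E
```

```text
turn az 0.0017 shift [0.3631 0.0068 0.114 ] j1,j6 [-31.2 -32.3] clock 23.05 tilt [ 0.0004 -0.0003]
[ 0.50624896 -0.23059871  0.17390567]
281 361 201 428
held n 13942 ctr [ 0.5064 -0.2287] size [0.0299 0.0999] long deg -88.9 z 0.1962
cured n 4625 ctr [ 0.5643 -0.2386] size [0.0993 0.0302] long deg 80.7 z 0.036
```

View pics/w6.png

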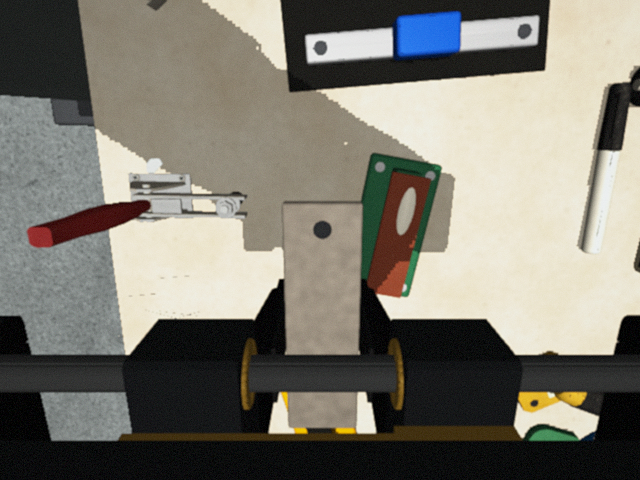

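The cured coupon lies flat and centred on the green stand at (400,230). It measures 80.7° and is about 1 mm off centre. Now I'll carry the fresh coupon to the jig.

Call:
arm_command(
  commands=[
    [0.0402,0.0007,0,0,0,0,1],
    [0.0402,0.0007,0,0,0,0,1],
    [0.0402,0.0007,0,0,0,0,1],
    [0.0402,0.0008,0,0,0,0,1],
    [0.0402,0.0008,0,0,0,0,1],
    [0.0402,0.0008,0,0,0,0,1],
    [0.0402,0.0008,0,0,0,0,1],
    [0.0402,0.0008,0,0,0,0,1],
    [0.0402,0.0008,0,0,0,0,1],
    [0,0,0.04,0,0,0,1],
    [0,0,0.04,0,0,0,1],
    [0,0,0.02,0,0,0,1],
  ],
)

```text
clock: 24.3
position: [0.5062, 0.1308, 0.071]
orientation: [[-0.017, 1.0, -0.003], [1.0, 0.017, -0.0], [-0.0, -0.003, -1.0]]
contact_force: [0.1, -0.2, -0.5]
opening: 0.316
grasp_force: 12.0
```

Call:
arm_command(
  commands=[
    [0,0,0,0,0,0,1],
    [0,0,0,0,0,0,1],
  ],
)

```text
clock: 24.5
position: [0.5073, 0.1309, 0.074]
orientation: [[-0.016, 1.0, -0.0], [1.0, 0.016, 0.0], [0.0, -0.0, -1.0]]
contact_force: [-0.6, -0.6, 0.5]
opening: 0.315
grasp_force: 12.0
```

```bash
python3 plan.py .5067 .1325 .0140 1
```

```text
turn az -0.0011 shift [ 0.0016 -0.0006  0.06  ] j1,j6 [7.2 6.3] clock 24.5 tilt [-0.      0.0001]
```

Call:
arm_command(
  commands=[
    [0.0016,-0.0004,0.02,0,0,0,1],
    [0,0,0.02,0,0,0,1],
    [0,0,0.01,0,0,0,1],
    [0,0,0.006,0,0,0,1],
    [0,0,0,0,0,0,1],
    [0,0,0,0,0,0,1],
  ],
)

```text
clock: 25.1
position: [0.5066, 0.1331, 0.0185]
orientation: [[-0.017, 1.0, 0.001], [1.0, 0.017, 0.0], [0.0, 0.001, -1.0]]
contact_force: [0.3, -0.6, 0.0]
opening: 0.316
grasp_force: 12.0
```

```bash
python3 plan.py .5067 .1325 .0140 1
```

```text
turn az -0.0001 shift [-0.0006  0.0001  0.0045] j1,j6 [7.5 6.5] clock 25.1 tilt [0.001  0.0002]
```

Call:
arm_command(
  commands=[
    [0,0,0.003,0,0,0,1],
    [0,0,0.0013,0,0,0,1],
    [0,0,0,0,0,0,1],
    [0,0,0,0,0,0,0.1],
    [0,0,0,0,0,0,-0.1],
    [0,0,0,0,0,0,-0.3],
    [0,0,0,0,0,0,-0.3],
    [0,0,-0.02,0,0,0,-0.3],
    [0,0,-0.05,0,0,0,-0.3],
    [0,0,-0.05,0,0,0,-0.3],
    [0,0,-0.05,0,0,0,-0.3],
    [0,0,-0.01,0,0,0,-0.3],
  ],
)

```text
clock: 26.3
position: [0.5077, 0.1334, 0.1986]
orientation: [[-0.018, 1.0, 0.008], [1.0, 0.018, 0.001], [0.001, 0.008, -1.0]]
contact_force: [0.2, -0.6, -0.2]
opening: 0.654
grasp_force: 0.0
```

Call:
arm_command(
  commands=[
    [0,0,0,0,0,0,-0.3],
    [0,0,0,0,0,0,-0.3],
  ],
)

```text
clock: 26.5
position: [0.5055, 0.1331, 0.1922]
orientation: [[-0.017, 1.0, -0.002], [1.0, 0.017, -0.0], [-0.0, -0.002, -1.0]]
contact_force: [0.1, -0.1, -0.5]
opening: 0.649
grasp_force: 0.0
```

```bash
python3 - <<'E'
from mw import *
p,d,c=grab('wrist','w7');print(robot.observe()['position'])
W=cloud(d,c)
m=((W[...,2]>.032)&(W[...,2]<.042)&((W[...,0]-.506)**2<.03**2)&((W[...,1]-.133)**2<.056**2)).astype(np.uint8);m[300:]=0
k=max(cv2.findContours(m,0,2)[0],key=cv2.contourArea)[:,0];rect(np.array([ray(c,u,v,.036) for u,v in k]),'coupon')
E
python3 plan.py .5672 -.0177 .1 95.7
```

```text
[0.50538943 0.13303034 0.19173354]
coupon n 12 ctr [0.5062 0.1333] size [0.0298 0.099 ] long deg -89.0 z 0.036
turn az 1.4887 shift [0.0465 0.1561 0.0917] j1,j6 [7.5 6.5] clock 26.55 tilt [-0.0027 -0.0002]
```

View pics/w7.png

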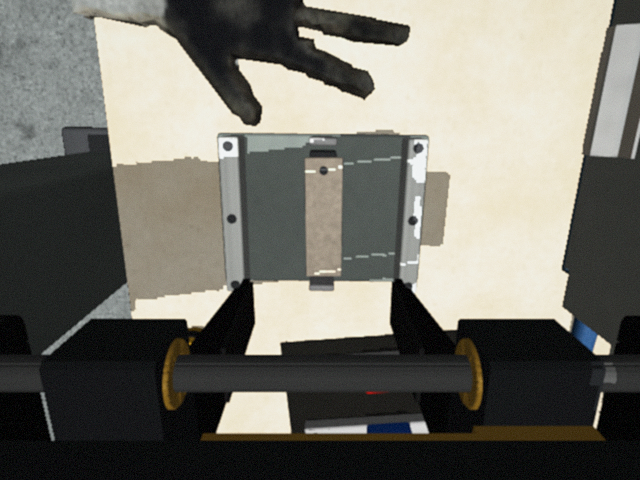

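The fresh coupon is seated in the jig at (323,215), clear of both end stops, at the same place the cured one was. Now the red bar.

Call:
arm_command(
  commands=[
    [-0.038,0.0148,0,0,0,0,-0.3],
    [-0.038,0.0148,0,0,0,0,-0.3],
    [-0.038,0.0148,0,0,0,0,-0.3],
    [-0.038,0.0148,0,0,0,0,-0.3],
    [0,0,0,0,0,-0.1378,-0.3],
    [0,0,0,0,0,-0.1378,-0.3],
    [0,0,0,0,0,-0.1378,-0.3],
    [0,0,0,0,0,-0.1378,-0.3],
    [0,0,0,0,0,-0.1378,-0.3],
    [0,0,0,0,0,-0.1378,-0.3],
    [0,0,0,0,0,-0.1378,-0.3],
    [0,0,0,0,0,-0.1378,-0.3],
  ],
)

```text
clock: 27.75
position: [0.5674, -0.0177, 0.1911]
orientation: [[-0.902, 0.431, -0.004], [0.431, 0.902, 0.001], [0.004, -0.001, -1.0]]
contact_force: [0.3, -0.2, 0.0]
opening: 0.65
grasp_force: 0.0
```

Call:
arm_command(
  commands=[
    [0,0,0,0,0,-0.1378,-0.3],
    [0,0,0,0,0,-0.1378,-0.3],
    [0,0,0.04,0,0,-0.1378,-0.3],
    [0,0,0.04,0,0,-0.1378,-0.3],
    [0,0,0,0,0,0,-0.3],
    [0,0,0,0,0,0,-0.3],
  ],
  newtons=25,
)

```text
clock: 28.35
position: [0.5676, -0.0178, 0.1126]
orientation: [[-0.995, -0.096, -0.003], [-0.096, 0.995, 0.001], [0.003, 0.001, -1.0]]
contact_force: [0.0, -0.8, -0.3]
opening: 0.651
grasp_force: 0.0
```

```bash
python3 plan.py .5672 -.0176 .0117 95.7
```

```text
turn az -0.0033 shift [0.0004 0.0002 0.1009] j1,j6 [  -8.5 -104. ] clock 28.35 tilt [-0.0031  0.0006]
```

Call:
arm_command(
  commands=[
    [0.0003,0,0.04,0,0,-0.003,-0.3],
    [0,0,0.04,0,0,0,-0.3],
    [0,0,0.014,0,0,0,-0.3],
    [0,0,0.005,0,0,0,-0.3],
    [0,0,0,0,0,0,-0.3],
    [0,0,0,0,0,0,-0.3],
  ],
)

```text
clock: 28.95
position: [0.5686, -0.0179, 0.0161]
orientation: [[-0.995, -0.103, 0.002], [-0.103, 0.995, -0.0], [-0.002, -0.001, -1.0]]
contact_force: [-0.9, 0.6, 0.3]
opening: 0.651
grasp_force: 0.0
```

```bash
python3 plan.py .5672 -.0176 .0117 95.7
```

```text
turn az 0.0032 shift [0.0014 0.0005 0.0044] j1,j6 [  -8.5 -104.4] clock 28.95 tilt [ 0.0025 -0.0003]
```

Call:
arm_command(
  commands=[
    [0,0,0.0035,0,0,0,-0.3],
    [0,0,0,0,0,0,-0.3],
    [0,0,0,0,0,0,-0.3],
    [0,0,0,0,0,0,-0.3],
  ],
)

```text
clock: 29.35
position: [0.5678, -0.0178, 0.0112]
orientation: [[-0.995, -0.103, 0.0], [-0.103, 0.995, 0.0], [-0.0, 0.0, -1.0]]
contact_force: [-0.4, -0.3, 0.2]
opening: 0.649
grasp_force: 0.0
```

```bash
python3 plan.py .5672 -.0176 .0117 95.7
```

```text
turn az 0.0037 shift [ 0.0005  0.0003 -0.0005] j1,j6 [  -8.5 -104.4] clock 29.35 tilt [0.0003 0.0001]
```

Call:
arm_command(
  commands=[
    [0.0005,0.0002,0,0,0,0.0037,-0.3],
    [0,0,0,0,0,0,0.2],
    [0,0,0,0,0,0,0.3],
    [0,0,0,0,0,0,0.5],
    [0,0,0,0,0,0,1],
    [0,0,0,0,0,0,1],
    [0,0,0,0,0,0,1],
    [0,0,-0.02,0,0,0,1],
    [0,0,-0.03,0,0,0,1],
    [0,0,-0.045,0,0,0,1],
    [0,0,0,0,0,0.079,1],
    [0,0,0,0,0,0,1],
  ],
)

```text
clock: 30.55
position: [0.5673, -0.0177, 0.1068]
orientation: [[-1.0, -0.019, 0.002], [-0.019, 1.0, -0.0], [-0.002, -0.0, -1.0]]
contact_force: [-0.7, 0.7, -3.8]
opening: 0.273
grasp_force: 25.0
```

```bash
python3 plan.py .5036 .1709 .0457 91.15; python3 -c "
from h import *
s=robot.observe();print(s['grasp_force'],s['opening']*95)"
```

```text
turn az -0.0007 shift [0.0599 0.1898 0.0611] j1,j6 [ -8.5 -99.6] clock 30.55 tilt [ 0.0015 -0.0001]
24.9798122048378 25.97349620151109
```

Call:
arm_command(
  commands=[
    [0.01,0.0316,0,0,0,0,1],
    [0.01,0.0316,0,0,0,0,1],
    [0.01,0.0316,0,0,0,0,1],
    [0.01,0.0316,0,0,0,0,1],
    [0.01,0.0316,0,0,0,0,1],
    [0.01,0.0316,0,0,0,0,1],
    [0,0,0,0,0,0,1],
    [0,0,0.03,0,0,0,1],
    [0,0,0.018,0,0,0,1],
    [0,0,0.005,0,0,0,1],
    [0,0,0,0,0,0,1],
    [0,0,0,0,0,0,1],
  ],
)

```text
clock: 31.75
position: [0.5036, 0.1704, 0.0532]
orientation: [[-1.0, -0.021, 0.0], [-0.021, 1.0, 0.0], [-0.0, 0.0, -1.0]]
contact_force: [0.0, 0.8, -2.1]
opening: 0.27
grasp_force: 25.0
```

```bash
python3 plan.py .5036 .1709 .0457 91.15
```

```text
turn az 0.0008 shift [-0.0001  0.0005  0.0075] j1,j6 [ 11.6 -79.6] clock 31.75 tilt [0.0002 0.0001]
```

Call:
arm_command(
  commands=[
    [0,0.0004,0.004,0,0,0,1],
    [0,0,0.003,0,0,0,1],
    [0,0,0,0,0,0,1],
    [0,0,0,0,0,0,1],
  ],
)

```text
clock: 32.15
position: [0.5033, 0.1711, 0.046]
orientation: [[-1.0, -0.021, 0.0], [-0.021, 1.0, 0.0], [-0.0, 0.0, -1.0]]
contact_force: [0.1, 0.5, -2.2]
opening: 0.273
grasp_force: 25.0
```

```bash
python3 plan.py .5036 .1709 .0457 91.15
```

```text
turn az 0.0006 shift [-0.0003 -0.0002  0.0003] j1,j6 [ 11.6 -79.5] clock 32.15 tilt [0.0001 0.0001]
```

Call:
arm_command(
  commands=[
    [0,0,0.0007,0,0,0,1],
    [0,0,0,0,0,0,1],
    [0,0,0,0,0,0,0.3],
    [0,0,0,0,0,0,0],
    [0,0,0,0,0,0,-0.3],
    [0,0,0,0,0,0,-0.3],
    [0,0,0,0,0,0,-0.3],
    [0,0,-0.025,0,0,0,-0.3],
    [0,0,-0.035,0,0,0,-0.3],
    [0,0,0,0,0,-0.079,-0.3],
    [0,0,0,0,0,0,-0.3],
  ],
)

```text
clock: 33.25
position: [0.5035, 0.1711, 0.106]
orientation: [[-0.995, -0.101, 0.002], [-0.101, 0.995, 0.0], [-0.002, 0.0, -1.0]]
contact_force: [-0.5, -0.5, -1.2]
opening: 0.649
grasp_force: 0.0
```

```bash
python3 plan.py .575 -.0933 .0113 95.7
```

```text
turn az 0.0014 shift [-0.0448 -0.2702  0.0947] j1,j6 [ 11.7 -84.1] clock 33.25 tilt [0.0018 0.0004]
```

Call:
arm_command(
  commands=[
    [-0.0064,-0.0386,0,0,0,0.001,-0.3],
    [-0.0064,-0.0386,0,0,0,0,-0.3],
    [-0.0064,-0.0386,0,0,0,0,-0.3],
    [-0.0064,-0.0386,0,0,0,0,-0.3],
    [-0.0064,-0.0386,0,0,0,0,-0.3],
    [-0.0064,-0.0386,0,0,0,0,-0.3],
    [-0.0064,-0.0386,0,0,0,0,-0.3],
    [0,0,0.03,0,0,0,-0.3],
    [0,0,0.04,0,0,0,-0.3],
    [0,0,0.018,0,0,0,-0.3],
    [0,0,0,0,0,0,-0.3],
    [0,0,0,0,0,0,-0.3],
  ],
)

```text
clock: 34.45
position: [0.5744, -0.0933, 0.017]
orientation: [[-0.995, -0.097, -0.001], [-0.097, 0.995, 0.0], [0.001, 0.0, -1.0]]
contact_force: [-0.8, 0.0, -0.6]
opening: 0.651
grasp_force: 0.0
```

```bash
python3 plan.py .575 -.0933 .0113 95.7
```

```text
turn az -0.002 shift [-0.0006 -0.      0.0057] j1,j6 [ -15.7 -111.3] clock 34.45 tilt [-0.0009  0.0004]
```

Call:
arm_command(
  commands=[
    [-0.0004,0,0.005,0,0,-0.002,-0.3],
    [0,0,0,0,0,0,-0.3],
    [0,0,0,0,0,0,0.2],
    [0,0,0,0,0,0,0.3],
    [0,0,0,0,0,0,0.5],
    [0,0,0,0,0,0,1],
    [0,0,0,0,0,0,1],
    [0,0,0,0,0,0,1],
  ],
)

```text
clock: 35.25
position: [0.5749, -0.0934, 0.0123]
orientation: [[-0.995, -0.1, 0.0], [-0.1, 0.995, 0.0], [-0.0, 0.0, -1.0]]
contact_force: [-0.5, 0.6, 0.8]
opening: 0.273
grasp_force: 25.0
```

Call:
arm_command(
  commands=[
    [0,0,-0.02,0,0,0,1],
    [0,0,-0.03,0,0,0,1],
    [0,0,-0.045,0,0,0,1],
    [0,0,0,0,0,0.082,1],
    [0,0,0,0,0,0,1],
    [0,0,0,0,0,0,1],
  ],
)

```text
clock: 35.85
position: [0.5743, -0.0932, 0.1065]
orientation: [[-1.0, -0.021, -0.001], [-0.021, 1.0, 0.0], [0.001, 0.001, -1.0]]
contact_force: [0.2, -0.1, -0.9]
opening: 0.276
grasp_force: 25.0
```

```bash
python3 plan.py .5044 .0950 .0453 91.0
```

```text
turn az 0.0033 shift [0.0666 0.1894 0.0612] j1,j6 [ -15.7 -106.9] clock 35.85 tilt [-0.0014  0.0005]
```

Call:
arm_command(
  commands=[
    [0.0111,0.0316,0,0,0,0.002,1],
    [0.0111,0.0316,0,0,0,0,1],
    [0.0111,0.0316,0,0,0,0,1],
    [0.0111,0.0316,0,0,0,0,1],
    [0.0111,0.0316,0,0,0,0,1],
    [0.0111,0.0316,0,0,0,0,1],
    [0,0,0,0,0,0,1],
    [0,0,0.03,0,0,0,1],
    [0,0,0.018,0,0,0,1],
    [0,0,0.005,0,0,0,1],
    [0,0,0,0,0,0,1],
    [0,0,0,0,0,0,1],
  ],
)

```text
clock: 37.05
position: [0.5054, 0.0948, 0.0545]
orientation: [[-1.0, -0.017, 0.0], [-0.017, 1.0, 0.0], [-0.0, 0.0, -1.0]]
contact_force: [-0.2, 0.2, -2.1]
opening: 0.271
grasp_force: 25.0
```

```bash
python3 plan.py .5044 .0950 .0463 91.0
```

```text
turn az -0.0007 shift [0.001  0.0002 0.0082] j1,j6 [  3.3 -87.7] clock 37.05 tilt [0.0002 0.0001]
```

Call:
arm_command(
  commands=[
    [0.001,0.0002,0.004,0,0,0,1],
    [0,0,0.0035,0,0,0,1],
    [0,0,0,0,0,0,1],
    [0,0,0,0,0,0,1],
  ],
)

```text
clock: 37.45
position: [0.5041, 0.0952, 0.0468]
orientation: [[-1.0, -0.017, 0.0], [-0.017, 1.0, 0.0], [-0.0, 0.0, -1.0]]
contact_force: [-0.8, -0.1, -1.2]
opening: 0.274
grasp_force: 25.0
```

```bash
python3 plan.py .5044 .0950 .0463 91.0
```

```text
turn az -0.0008 shift [-0.0003 -0.0003  0.0005] j1,j6 [  3.3 -87.6] clock 37.45 tilt [0.0002 0.0001]
```

Release, rise to the height of the first look (over the jig), and compare.

Call:
arm_command(
  commands=[
    [0,0,0.0007,0,0,0,1],
    [0,0,0,0,0,0,1],
    [0,0,0,0,0,0,0.3],
    [0,0,0,0,0,0,0],
    [0,0,0,0,0,0,-0.3],
    [0,0,0,0,0,0,-0.3],
    [0,0,0,0,0,0,-0.3],
    [0,0,-0.025,0,0,0,-0.3],
    [0,0,-0.04,0,0,0,-0.3],
    [0,0,-0.05,0,0,0,-0.3],
    [0,0,-0.05,0,0,0,-0.3],
    [0,0.037,-0.039,0,0,0,-0.3],
  ],
)

```text
clock: 38.65
position: [0.504, 0.1281, 0.2506]
orientation: [[-1.0, -0.014, 0.003], [-0.014, 1.0, -0.0], [-0.003, -0.0, -1.0]]
contact_force: [1.1, 0.2, -0.4]
opening: 0.649
grasp_force: 0.0
```

Call:
arm_command(
  commands=[
    [0,0,0,0,0,0,-0.3],
    [0,0,0,0,0,0,-0.3],
    [0,0,0,0,0,0,-0.3],
    [0,0,0,0,0,0,-0.3],
  ],
)

```text
clock: 39.05
position: [0.5031, 0.1291, 0.246]
orientation: [[-1.0, -0.016, -0.002], [-0.016, 1.0, -0.0], [0.002, -0.0, -1.0]]
contact_force: [-0.6, 0.0, 0.3]
opening: 0.651
grasp_force: 0.0
```

```bash
python3 - <<'E'
from mw import *
p,d,c=grab('wrist','w8')
h=cv2.cvtColor(p,cv2.COLOR_RGB2HSV);W=cloud(d,c)
a=dict(hsv=h,c=c,W=W);print(robot.observe()['position'])
find('blue',lo=(105,120,60),hi=(125,255,255),z=.073,zr=(.069,.08),**a)
find('red',lo=(0,200,120),hi=(4,255,255),z=.073,zr=(.069,.08),box=(350,180,400,250),**a)
E
```

```text
[0.50321362 0.12912106 0.24608953]
blue n 51 ctr [0.505  0.0948] size [0.0248 0.0423] long deg -0.1 z 0.073
red n 44 ctr [0.5039 0.1702] size [0.0405 0.0241] long deg 0.9 z 0.073
```

View pics/w8.png

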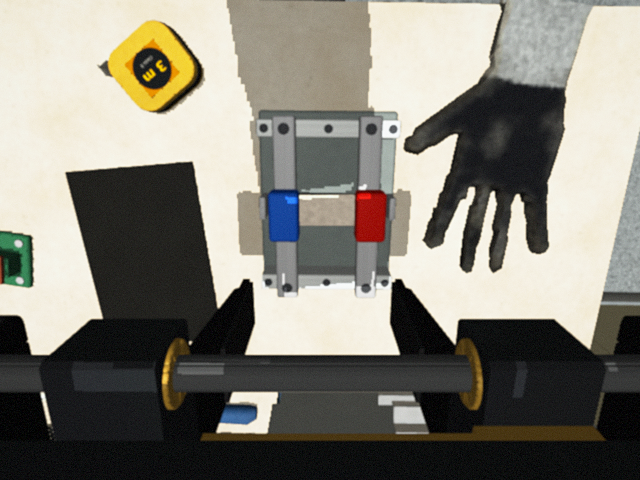

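The bars are back within about 1 mm of their start: blue at (284,216) and red at (370,217), on the same sides as before. The white coupon lies under them and the tape measure has not moved. Handing in.

```bash
python3 -c "
from h import *
print(robot.finish_job())"
```

```text
the job is handed in; nothing more can be done
None
```

The coupon change is done and handed in at about 39 s: the cured coupon lies centred on the green stand, the fresh white one is in the jig, and both bars are back within about 1 mm of where they started, red and blue on their original sides.

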